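# Fetch the gear basket out of its cooling well with the hook rod

### The arm

A 7-joint arm with a two-finger parallel gripper is mounted at the origin on the work surface. World frame = base frame: x ahead of the robot, y to its left, z up, the work surface at z = 0. Lengths are in mm, angles in rad, forces in N, time in s.
With the tool pointing down it reaches from about 400 to 875 mm from the base axis. Payload 4.4 kg.
Tool frame: the origin (TCP) lies midway between the tips of the shut fingers; the grasp point (between the pads) lies 19 mm behind it; x points along the fingers, y is the direction in which the jaws open and shut, and the axes are right-handed (so a half turn about x gives the same grasp; the last joint's range is limited). The gripper opens to 85 mm and grips with 20 to 120 N. Pads are 22 mm wide; open, the fingers measure 114 mm over their backs; the gripper's body (76 mm by 85 mm) begins 54 mm behind the grasp point. The pads swing forward as they close: fully open they stand 13 mm farther back than shut.
Start: joints at [-1.279, 0.628, 0.038, 1.517, -0.027, 0.996, -0.02], TCP at [227.617, 608.858, 231.313] pointing down, gripper open.
Joint ranges: [-3.06, 3.06], [-0.37, 2.12], [-1.25, 1.32], [0.18, 2.47], [-1.1, 4.24], [0.23, 1.98], [-2.94, 2.94]. Speed limits (rad/s): [2.57, 2.57, 3.14, 3.14, 3.14, 3.14, 3.14].

### API

Orientations are given as [roll, pitch, yaw] about the fixed x, y, z axes, in that order (R = Rz(yaw) Ry(pitch) Rx(roll)).
In Python, from cell import ctrl gives the robot as it stands.
- The arm moves only by the tool arm_command, never from a script. Its argument "series" is a list of rows, each a list of 7 numbers: the opening, from 0 (shut) to 1 (fully open), then the shift along the world's x, y, z in cm, then the turn, a rotation vector about the world's x, y, z in degrees. In form: [[claw, x, y, z, rx, ry, rz], ...]. A call has 1 to 20 rows; each row shifts and turns the commanded pose from where the row before left it; what a row does not reach is not made up. A row lasts 1/12 s, in which the tool goes at most 41.7 mm and 7.16 degrees, less where a joint would pass 70% of its speed; a pose out of reach is approached as far as the arm can. A call with a gripper value outside its range is refused whole. The fingers move at their own pace and stop on an object; the grip force is fixed at half the most. Time passes only in rows, so rows that do not move let the fingers close. It gives the time, the measured TCP pose, the force and the opening at its end, in the units of the state.
- ctrl.read_state(): the state, without advancing time (a new reading comes with each control period).
- ctrl.get_image(name): name is "side" or "top"; returns the picture (480x640x3 uint8, blue, green, red); there is no depth.
- ctrl.calibration(name): a dict with "fovy" (degrees; the focal length in pixels is half the picture's height over the tangent of half this angle, whatever the lens; pixels are square), "cx", "cy" (the principal point, pixels), "k1" (the pictures are not rectified: a ray, as slopes to the right and down, at radius r is drawn at 1 + k1 r^2 times it, then the intrinsics apply), "cam_to_world" (4x4, takes a point from camera to world coordinates). Camera axes: x right, y up, looking along -z (the intrinsics and any distortion apply to the point x, -y, -z); pixel columns grow to the right and rows downward; lengths in mm; the calibration is good to about 2 mm. A picture is of the moment at which its call begins. calibration takes no time and is no camera call.
- ctrl.finish_job(): hands the job in, once; it reports no verdict.
Trained networks look in the newest picture that a camera, given by its name, has taken for a name from the list of things; names that differ only in an ending like _2 or _b are one class to them, and where a whole thing is asked for, a point or a joint stands for the part that bears it (a point fixed in the world has none). Each returns a list of dicts, best first, with "conf" (0 to 1); they miss things now and then, are a little off and sometimes report something else, mostly with a low value. They report only what shows in the picture. A call takes as long as a camera call. They do not tell look-alikes from the thing itself.
- ctrl.spot_in(label, camera): "centre" ([x, y, z] in mm, in world coordinates, good to about 4 mm: the middle of the surface that is visible of it).
The state is a dict: "clock": time; "qpos": joint angles; "qd": joint speeds; "tau": joint torques, N m; "eef_pos": TCP position; "tool_rot": TCP orientation; "force": force on the tool from outside, world axes, zero at the start; "torque": the same for the moment, N m; "width": finger opening in mm.
Only numpy, scipy, OpenCV 4.12 (cv2) and the standard library are available. Lean on these libraries where they do the work, as an engineer would, in place of code of your own. Each camera call takes 0.05 s, during which the arm holds its last target.

### The job

Take the hook rod from its stand and use it to fetch the basket with the toothed gear, which hangs deep inside one of the two narrow cooling wells: hook it by its bail, lift it out and stand it upright and unhooked in the free part of the tray, without dropping it and without the robot itself touching the basket. Then hang the rod back in its stand, either way round. Leave the basket with the motor hanging in its well, and leave everything else on the bench alone.

Things in the scene. Friction and masses are not known exactly. Their poses are not given: they have to be found in the camera images.
- rod_grip (a point): centre of the hook rod's black upright handle, 36 (rod x) x 22 (rod y) x 52 mm high: grip it across y. Axes are those of the rod: z up, x the way the hook opens its lip (the shank runs at x = -13 mm, the lip stands at x = +13 mm). In the stand it is 152 mm above the table.
- hook_rod: hook rod, 150 g, origin at the hook's lowest point, 139 mm straight below the handle's centre. Flange 64 x 36 x 6 mm under the handle, underside 107 mm above the origin. A 7 mm bar runs down at x = -13 mm, makes a shallow V (lowest at x = 0) and turns up into a lip at x = +13 mm, top 22.5 mm above the origin. Hook's outer extents: x +-16.5 mm, y +-3.5 mm
- rod_saddle (a point): where the centre line of a hanging bail bar comes to lie in the V of the hook: on the rod's axis, 11 mm above the rod's origin, 128 mm below the handle's centre; axes as the rod
- stand: fixed aluminium stand, 100 x 80 mm, top plate 120 mm above the table with a slot 45 (its x) x 19 (its y) mm through its middle, open below to 6 mm above the table; the rod hangs in it upright, hook through the slot, flange on the plate. Origin: centre of the underside, on the table
- gear_basket: wanted: open steel basket 50 (x) x 56 (y) mm, walls 28 mm high, flat ears at wall height reaching 44 mm to +y and -y, rigid pointed wire bail above it in its y-z plane. About 200 g (x 0.7 to 1.4). Hangs by its ears on the ledges of well_a, underside 12 mm above the table. Origin: centre of underside, z up. A toothed gear 42 mm across is fixed flat in it, top 21 mm up.
- gear_basket_bail (a point): centre line of the bar at the peak of that basket's bail, 6 mm bar, 72 mm above its underside (84 mm above the table and 68 mm below the well's rim at the start). Axes as the basket: x square to the bail, y along it. The space under the peak is 44 mm wide, free from 30 to 69 mm above the underside.
- motor_basket: to be left: open steel basket 50 (x) x 56 (y) mm, walls 28 mm high, flat ears at wall height reaching 44 mm to +y and -y, rigid pointed wire bail above it in its y-z plane. About 200 g (x 0.7 to 1.4). Hangs by its ears on the ledges of well_b, underside 12 mm above the table. Origin: centre of underside, z up. A smooth round motor 22 x 36 mm lies in it.
- well_a: fixed cooling well: upright box of thin sheet metal, open at the top, 118 (its x) x 102 (its y) x 152 mm high, walls 3 mm (inside 112 x 96 mm), large windows in its two x walls; ledges 14 mm deep on its two y walls, tops 38 mm up. Origin: centre of its underside, on the table. The baskets hang at its middle, about parallel with it. Holds the gear basket.
- well_b: fixed cooling well: upright box of thin sheet metal, open at the top, 118 (its x) x 102 (its y) x 152 mm high, walls 3 mm (inside 112 x 96 mm), large windows in its two x walls; ledges 14 mm deep on its two y walls, tops 38 mm up. Origin: centre of its underside, on the table. The baskets hang at its middle, about parallel with it. Holds the motor basket.
- tray: fixed grey tray 150 (its x) x 130 (its y) mm, walls 20 mm high and 4 mm thick, floor 4 mm thick. Origin: centre of the underside, on the table. Where the wells and the tray stand (left, middle, right) changes.
- post: fixed upright aluminium profile post 30 x 30 mm, 210 mm high, foot 50 x 30 mm. Origin: its foot's centre, on the table
- screwdriver: red-handled screwdriver, 170 mm long, 30 mm high, lying on the table near the robot; loose bystander. Origin: centre of its underside at mid-length
- tape_roll: grey roll (ring) 70 mm across, 24 mm high; loose bystander. Origin: centre of its underside
- motor_bracket: steel motor lying level in a red angle bracket, 75 x 50 x 54 mm high; loose bystander. Origin: centre of its underside
- big_gear: flat yellow gear, 90 mm across, 16 mm high; loose bystander. Origin: centre of its underside
- grease_jar: white jar, 60 mm across, 75 mm high; loose bystander. Origin: centre of its underside
- parts_bin: small open cardboard bin 100 x 80 x 45 mm high; loose bystander. Origin: centre of its underside
- slide_block: dark steel block 70 x 50 x 30 mm high; loose bystander. Origin: centre of its underside
- spare_gear: grey pinion 40 mm across, 14 mm high, lying in the tray near the middle of its -x edge; loose bystander. Origin: centre of its underside
Mind the look-alikes: they are no part of the job. Leave any red look-alike of the hook_rod alone.

How it is judged (in metres and radians):
On the way, in this order (a step that is already met when the one before it is completed fails the run):
1. the gear basket hangs on the hook, lifted wholly out of its well (underside above the rim) (height (world z) of gear_basket above 0.155 m and contact force between gear_basket and hook_rod above 0.3 N), for 0.2 s.
2. the gear basket stands upright in the tray, free of the hook (x of gear_basket in the frame of tray between -0.05 and 0.05 m and y of gear_basket in the frame of tray between -0.045 and 0.045 m and z of gear_basket in the frame of tray between 0 and 0.01 m and angle between gear_basket's own z axis and vertical below 0.08 rad and linear speed of gear_basket below 0.02 m/s and contact force between gear_basket and hook_rod below 0.05 N), for 0.3 s.
At the end, for the whole second after the job is handed in: Gear basket upright on the tray's floor (within 50 mm in x, 45 mm in y of its middle, tilt under 0.08 rad), at rest, free of the rod; rod hanging upright in its stand, flange on the plate (within 6 mm in height, 10 mm sideways, tilt under 0.08 rad); motor basket moved under 15 mm (all of step 2 and horizontal distance between rod_grip and stand below 0.01 m and z of rod_grip in the frame of stand between 0.146 and 0.158 m and angle between hook_rod's own z axis and vertical below 0.08 rad and linear speed of hook_rod below 0.02 m/s and distance of motor_basket from where it was at the start of the episode below 0.015 m); the robot touches nothing.
It fails at once if the robot itself (fingers or arm) touches the gear basket (contact force between any of the fingers, the arm and gear_basket above 0.5 N).
It fails at once if the gear basket is dropped: falls free of the rod faster than 0.5 m/s (contact force between gear_basket and hook_rod below 0.02 N and linear speed of gear_basket above 0.5 m/s).
It fails at once if the motor basket is displaced by more than 15 mm (distance of motor_basket from where it was at the start of the episode above 0.015 m).
It fails at once if a bystander is displaced by more than 30 mm (distance of any of screwdriver, tape_roll, motor_bracket, big_gear, grease_jar, parts_bin, slide_block, spare_gear from where it was at the start of the episode above 0.03 m).
It also fails if it takes over 64 s, if anything falls off the work surface, if the arm or the gripper's body presses on something with over 40 N, if the wrist force passes 120 N, or if a joint passes its speed limit or range.

## Working session

There is one attempt and no reset: what is moved stays moved. The work goes in short steps, Python scripts to look and compute and a tool call to move; the robot and the scene stay as the last step left them, time stands still between calls to the robot, and variables do not carry over. Pictures are saved under pics/ and viewed, and the job is handed in when it is done.

Besides the shell and the picture viewer there is one more tool, called after "Emit:" as name(argument=value, ...), one argument or row to a line, values as JSON. arm_command: Moves the arm, as the interface text tells. Its arguments: {"type":"object","properties":{"series":{"type":"array"}},"required":["series"]}

```bash
mkdir -p pics; ls; python3 - <<'E'
from cell import ctrl
import cv2
for n in("side","top"):
    cv2.imwrite(f"pics/{n}0.png",ctrl.get_image(n)); c=ctrl.calibration(n); print(n,c)
print(ctrl.read_state())
for cam in("side","top"):
  for l in "rod_grip hook_rod stand gear_basket gear_basket_bail motor_basket well_a tray post screwdriver tape_roll motor_bracket big_gear grease_jar parts_bin slide_block spare_gear".split():
    try: print(cam,l,[(round(d['conf'],2),[round(float(v)) for v in d['centre']]) for d in ctrl.spot_in(l,cam)])
    except Exception as e: print(cam,l,e)
E
```

```text
pics
side {'fovy': 51.550594655865275, 'cx': 315.23170094653113, 'cy': 239.55878776994547, 'k1': -0.1137681579277435, 'cam_to_world': array([[ 8.18395730e-01,  2.78866118e-01, -5.02456085e-01,
        -2.14865034e+02],
       [-5.74372679e-01,  4.24359343e-01, -7.00010838e-01,
        -1.09648923e+03],
       [ 1.80126292e-02,  8.61482929e-01,  5.07466953e-01,
         8.72963818e+02],
       [ 0.00000000e+00,  0.00000000e+00,  0.00000000e+00,
         1.00000000e+00]])}
top {'fovy': 56.002779130964626, 'cx': 323.6599382282796, 'cy': 237.9514393984651, 'k1': -0.0411677356799038, 'cam_to_world': array([[ 5.94786960e-03,  9.81431324e-01, -1.91721617e-01,
         3.09381469e+02],
       [-9.99870650e-01,  8.70195466e-03,  1.35262298e-02,
        -7.76883047e+01],
       [ 1.49434185e-02,  1.91616365e-01,  9.81356135e-01,
         1.31418380e+03],
       [ 0.00000000e+00,  0.00000000e+00,  0.00000000e+00,
         1.00000000e+00]])}
{'clock': 0.1, 'qpos': array([-1.27884657,  0.62924964,  0.03843886,  1.51822654, -0.02699671,
        0.99629115, -0.0200404 ]), 'qd': array([-0.00013511, 
[... 1498 characters left out ...]
op gear_basket [(0.66, [485, -308, 36])]
top gear_basket_bail [(0.58, [484, -312, 33])]
top motor_basket [(0.57, [497, 326, 34])]
top well_a [(0.7, [490, 332, 72]), (0.62, [494, -325, 36]), (0.24, [431, -40, 126])]
top tray [(0.85, [650, 23, 6])]
top post [(0.69, [574, -125, 171])]
top screwdriver [(0.88, [357, 242, 16]), (0.42, [575, -126, 169])]
top tape_roll [(0.59, [348, -148, 26])]
top motor_bracket [(0.81, [738, 204, 46])]
top big_gear [(0.9, [721, -216, 14]), (0.63, [498, 326, 34])]
top grease_jar [(0.61, [771, 19, 78]), (0.47, [488, -310, 35])]
top parts_bin [(0.62, [304, -345, 6])]
top slide_block [(0.6, [304, 396, 30])]
top spare_gear [(0.63, [485, -310, 31]), (0.5, [594, 13, 17])]
```

View pics/side0.png

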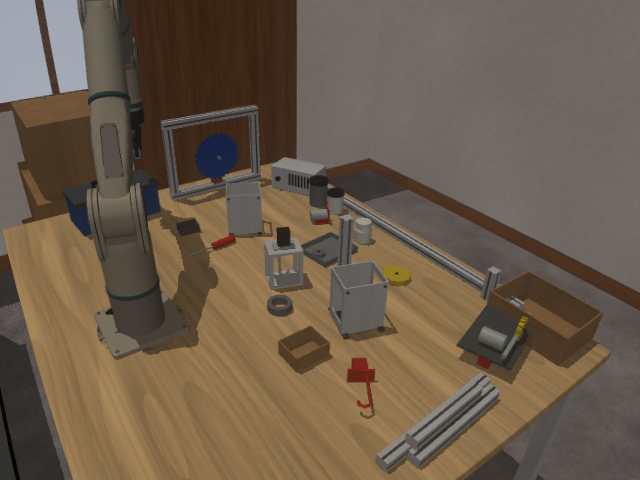

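View pics/top0.png

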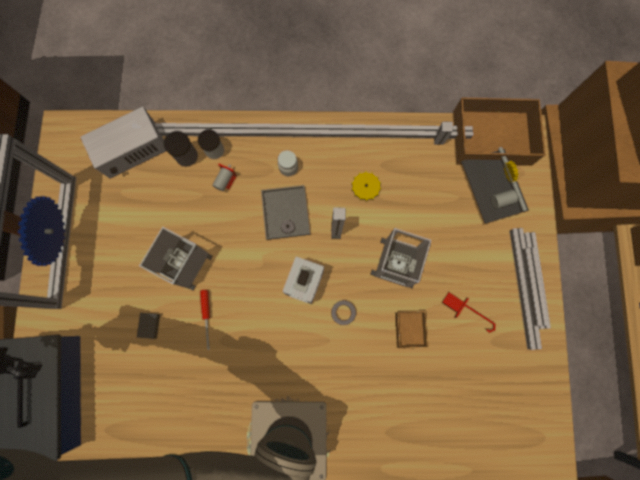

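```bash
python3 - <<'E'
import cv2,numpy as np
t=cv2.imread("pics/top0.png")
def c(x,y,w,h,s): return cv2.resize(t[y:y+h,x:x+w],None,fx=s,fy=s,interpolation=cv2.INTER_CUBIC)
a=c(135,220,80,75,5);b=c(365,220,80,75,5);d=c(275,250,60,56,5);e=c(255,180,80,60,5)
cv2.imwrite("pics/wells.png",np.hstack([a,b]))
cv2.imwrite("pics/st.png",np.hstack([cv2.resize(d,(400,373)),cv2.resize(e,(400,300)).repeat(1,0) if 0 else cv2.copyMakeBorder(e,0,73,0,0,0)]))
E
```

```text
(no output)
```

View pics/wells.png

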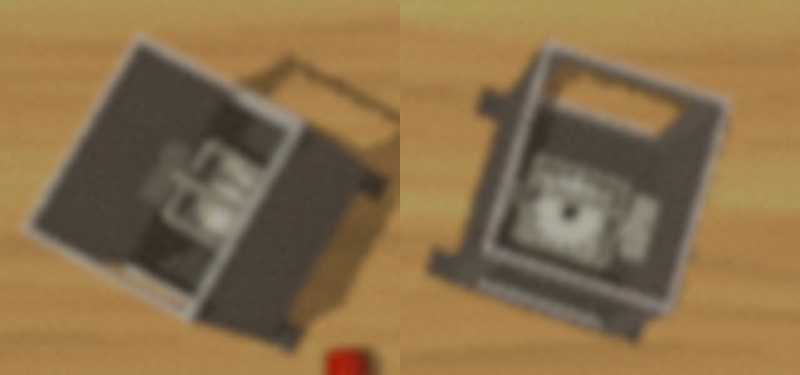

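View pics/st.png

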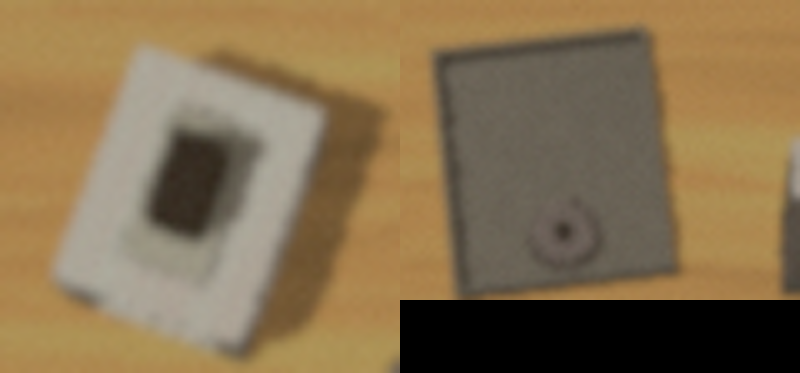

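```bash
python3 - <<'E'
import cv2,numpy as np
t=cv2.imread("pics/side0.png")
def c(x,y,w,h,s): return cv2.resize(t[y:y+h,x:x+w],None,fx=s,fy=s,interpolation=cv2.INTER_CUBIC)
cv2.imwrite("pics/s1.png",c(258,218,100,75,8))
cv2.imwrite("pics/s2.png",c(322,255,75,85,7))
E
```

```text
(no output)
```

View pics/s1.png

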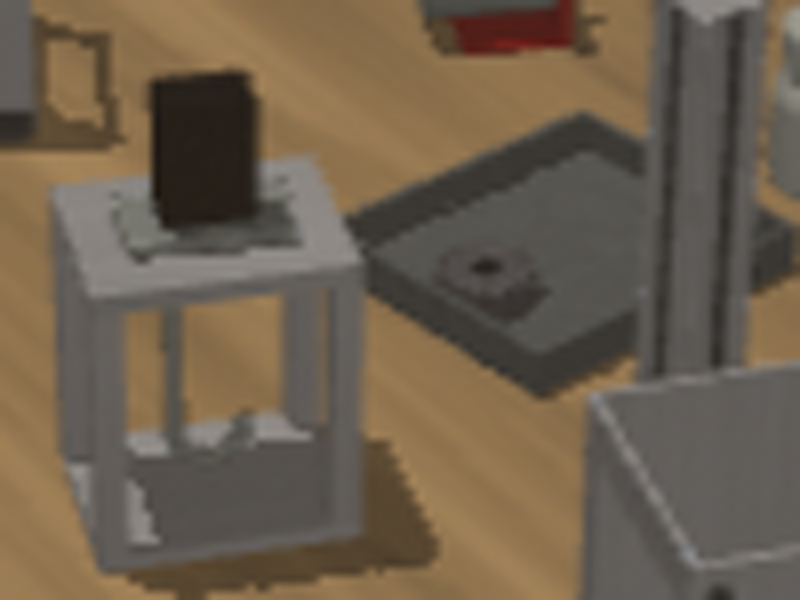

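View pics/s2.png

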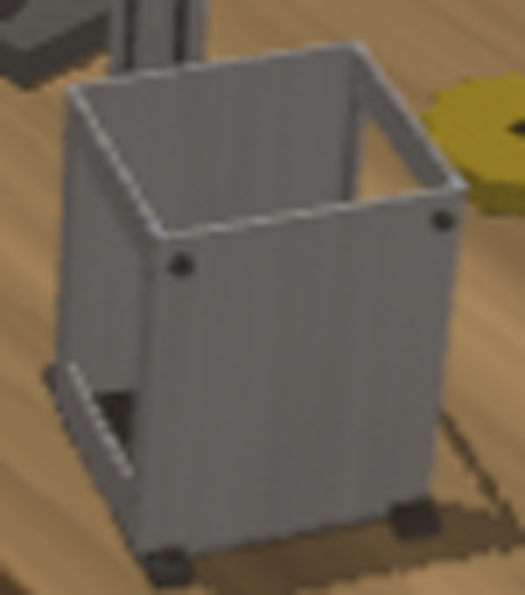

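```bash
cat > h.py <<'E'
import numpy as np,cv2
from cell import ctrl
def proj(n,P):
    c=ctrl.calibration(n);M=np.linalg.inv(c['cam_to_world']);P=np.atleast_2d(P).astype(float)
    q=P@M[:3,:3].T+M[:3,3]
    x=q[:,0]/-q[:,2];y=-q[:,1]/-q[:,2];f=240/np.tan(np.radians(c['fovy']/2))
    k=1+c['k1']*(x*x+y*y)
    return np.c_[f*x*k+c['cx'],f*y*k+c['cy']]
def ray(n,u,v,z):
    from scipy.optimize import fsolve
    return fsolve(lambda p:(proj(n,[[p[0],p[1],z]])[0]-[u,v]),[500,0])
def rect(p,sx,sy,z):
    x,y,a=p;C=np.array([[sx,sy],[sx,-sy],[-sx,-sy],[-sx,sy]])/2
    R=np.array([[np.cos(a),-np.sin(a)],[np.sin(a),np.cos(a)]])
    return np.c_[C@R.T+[x,y],np.full(4,z)]
E
python3 - <<'E'
from h import *
from scipy.optimize import least_squares
obs={
'well':((118,102,152),[(394.6,229),(431,240),(419.4,281.6),(382.6,270.4)],[(373.1,261.4),(388.1,281.7),(344.9,289),(332,267.9)],0,[490,-320]),
'stand':((100,80,120),[(296.75,256.75),(323.75,266.2),(311,303.2),(283.25,292)],[(297,237.6),(303.2,250.75),(270.2,255.5),(264.5,241.75)],0,[430,-45]),
'tray':((150,130,20),[(262,190),(305,186),(310.6,234),(267,239)],[(331.1,232.1),None,(325.9,262.75),(301.75,245.75)],0,[650,20])}
for k,((sx,sy,z),T,S,a0,c0) in obs.items():
  for name,use in(('both','ts'),('top','t'),('side','s')):
    def r(p):
        W=rect(p[:3],sx,sy,p[3]); o=[]
        if 't' in use:o+=list((proj('top',W)-T).ravel())
        if 's' in use:
            q=proj('side',W)
            for i,s in enumerate(S):
                if s:o+=list(q[i]-s)
        return np.array(o+([(p[3]-z)] if use!='ts' else []))
    s=least_squares(r,[*c0,0,z]);print(k,name,s.x.round(3),'rms',np.sqrt(np.mean(s.fun**2)).round(2))
    if use=='ts':print(s.fun.round(1))
E
```

```text
well both [ 4.91994e+02 -3.10980e+02 -3.05000e-01  1.53112e+02] rms 0.6
[-0.3 -0.6  0.3  0.1 -0.   1.2 -0.9  0.3  0.1 -0.7  1.2  0.2  0.4  0.8
 -0.4 -0.4]
well top [ 4.92852e+02 -3.11870e+02 -2.97000e-01  1.51930e+02] rms 0.47
well side [ 4.92615e+02 -3.09044e+02 -3.17000e-01  1.51911e+02] rms 0.47
stand both [ 4.30164e+02 -4.19770e+01 -3.38000e-01  1.22200e+02] rms 0.45
[-0.7 -0.   0.5  0.6  0.4 -0.7 -0.4  0.1  0.2 -0.2  0.7  0.3 -0.6  0.1
 -0.2 -0.2]
stand top [ 4.30377e+02 -4.19780e+01 -3.42000e-01  1.19998e+02] rms 0.47
stand side [ 4.32177e+02 -3.86070e+01 -3.29000e-01  1.19959e+02] rms 0.32
tray both [6.40152e+02 1.51750e+01 1.24000e-01 2.17020e+01] rms 0.85
[ 0.  -0.3  0.4 -1.   0.5 -0.2 -0.3 -0.1  0.8 -0.2  0.2  0.1 -2.7  0.7]
tray top [6.39418e+02 1.57050e+01 1.23000e-01 1.99640e+01] rms 0.3
tray side [6.44567e+02 1.80190e+01 1.27000e-01 1.99240e+01] rms 1.0
```

```bash
cat >> h.py <<'E'
from scipy.spatial.transform import Rotation as Ro
def st(a=None):
    s=ctrl.read_state();R=Ro.from_euler('xyz',s['tool_rot']).as_matrix()
    print('t',round(s['clock'],2),'p',s['eef_pos'].round(1),'w',round(s['width'],1),'F',s['force'].round(1),'T',s['torque'].round(2),'q',s['qpos'].round(2))
    print('x',R[:,0].round(4),'y',R[:,1].round(4),'yawy',round(np.degrees(np.arctan2(R[1,1],R[0,1])),2))
    if a is not None:
        for sg in(1,-1):
            x=np.array([0,0,-1.]);y=sg*np.array([-np.sin(a),np.cos(a),0]);D=np.c_[x,y,np.cross(x,y)]
            print('rot deg',np.degrees(Ro.from_matrix(D@R.T).as_rotvec()).round(2))
E
python3 - <<'E'
from h import *
st(-.335)
# check handle top and bail in pictures
import cv2
t=cv2.imread('pics/top0.png');s=cv2.imread('pics/side0.png')
def loc(c,a,p): 
    p=np.array(p,float);R=np.array([[np.cos(a),-np.sin(a),0],[np.sin(a),np.cos(a),0],[0,0,1]]);return p@R.T+[*c,0]
w=[];c=(492,-311);a=-.31
B=loc(c,a,[[0,y,z] for y,z in((-25,40),(-22,42),(0,84),(22,42),(25,40))])
R=loc(c,a,[[25,28,40],[25,-28,40],[-25,-28,40],[-25,28,40],[25,28,40]])
H=loc((430.5,-41.5),-.335,[[18,11,178],[18,-11,178],[-18,-11,178],[-18,11,178],[18,11,178],[18,11,126],[18,-11,126],[-18,-11,126],[-18,11,126]])
W=loc(c,a,[[59,51,152],[59,-51,152],[-59,-51,152],[-59,51,152],[59,51,152]])
out=[]
for n,img,cr in(('top',t,[(365,220,80,75),(275,250,60,56)]),('side',s,[(322,255,75,85),(258,218,60,60)])):
    for x,y,wd,h in cr:
        k=400/wd;I=cv2.resize(img[y:y+h,x:x+wd],None,fx=k,fy=k,interpolation=cv2.INTER_CUBIC)
        for P,col in((B,(0,0,255)),(R,(0,255,0)),(H,(255,255,0)),(W,(255,0,255))):
            q=((proj(n,P)+.5-[x,y])*k).astype(int);cv2.polylines(I,[q.reshape(-1,1,2)],False,col,1)
        out.append(I)
    H0=max(i.shape[0] for i in out[-2:])
    cv2.imwrite(f'pics/ov_{n}.png',np.hstack([cv2.copyMakeBorder(i,0,H0-i.shape[0],0,0,0) for i in out[-2:]]))
E
```

```text
t 1.8 p [227.6 608.9 231.3] w 85.5 F [-0.9  0.1 -0.2] T [-0.01 -0.04 -0.  ] q [-1.28  0.63  0.04  1.52 -0.03  1.   -0.02]
x [-0.  0. -1.] y [0.3502 0.9367 0.    ] yawy 69.5
rot deg [-0.   -0.    1.31]
rot deg [  -0.      0.   -178.69]
```

View pics/ov_top.png

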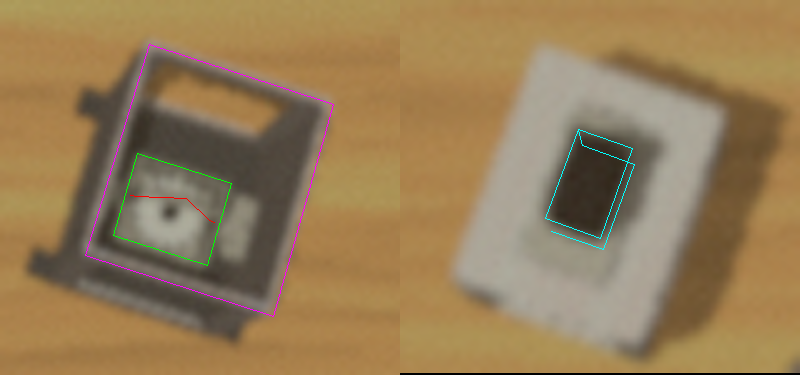

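View pics/ov_side.png

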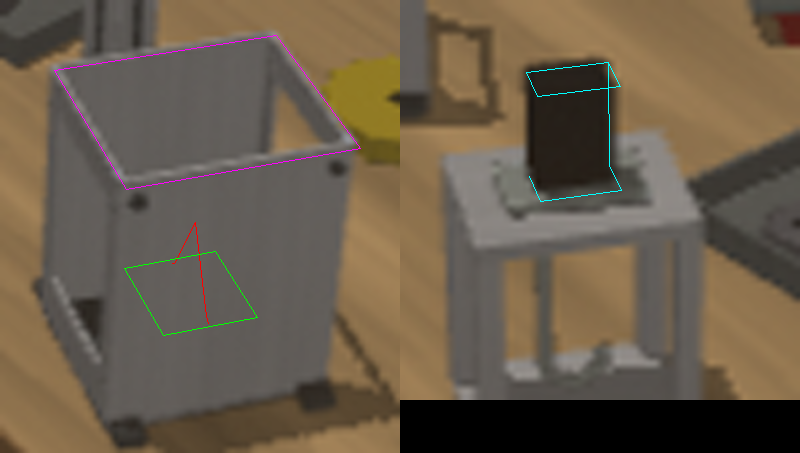

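```bash
python3 - <<'E'
from h import *
print('gear',ray('top',398.1,261.9,33))
c=(493,-309.8);a=-.31
g=proj('top',[[*c,33]]);print(g)
# handle top face corners edges in crop: estimate blob of dark
import cv2
t=cv2.imread('pics/top0.png');m=(t[255:300,285:322].max(2)<55).astype(np.uint8)
n,l,s,ce=cv2.connectedComponentsWithStats(m);i=1+s[1:,4].argmax();print(s[i],ce[i]+[285,255])
u=ce[i]+[285,255];print('handle@z165ish',[ray('top',*u,z).round(1) for z in(152,165,178)])
mm=(l==i).astype(np.uint8);r=cv2.minAreaRect(cv2.findContours(mm,0,2)[0][0]);print(r)
s_=cv2.imread('pics/side0.png');m=(s_[222:250,270:300].max(2)<55).astype(np.uint8)
n,l,s,ce=cv2.connectedComponentsWithStats(m);i=1+s[1:,4].argmax();u=ce[i]+[270,222];print(u,ray('side',*u,152),proj('side',[[431,-41,152],[425,-35,152]]))
E
```

```text
gear [ 491.46072246 -309.68452056]
[[398.12663399 261.3693546 ]]
[17 17  6  7 25] [304.76 274.68]
handle@z165ish [array([439.4, -45.5]), array([437.9, -45.8]), array([436.5, -46.2])]
((19.5, 20.0), (6.0, 5.0), 90.0)
[282.95258621 236.5       ] [431.13161877 -36.60655943] [[283.7205296  237.15399661]
 [280.84744594 236.85305164]]
```

Emit:
arm_command(
  series=[
    [1,2.1,-2.57,0.4,0,0,0],
    [1,2.1,-2.57,0.4,0,0,0],
    [1,2.1,-2.57,0.4,0,0,0],
    [1,2.1,-2.57,0.4,0,0,0],
    [1,2.1,-2.57,0.4,0,0,0],
    [1,2.1,-2.57,0.4,0,0,0],
    [1,2.1,-2.57,0.4,0,0,0],
    [1,2.1,-2.57,0.4,0,0,0],
    [1,2.1,-2.57,0.4,0,0,0],
    [1,2.1,-2.57,0.4,0,0,0],
    [1,2.1,-2.57,0.4,0,0,0],
    [1,2.1,-2.57,0.4,0,0,0],
    [1,-0.4,-3,0,0,0,0],
    [1,-0.4,-3,0,0,0,0],
    [1,-0.4,-3,0,0,0,0],
    [1,-0.4,-3,0,0,0,0],
    [1,-0.4,-3,0,0,0,0],
  ],
)

```text
clock: 3.22
eef_pos: [459.3, 149.0, 279.5]
tool_rot: [0.722, 1.57, 0.364]
force: [0.9, -0.9, 0.3]
width: 85.3
```

Emit:
arm_command(
  series=[
    [1,-0.4,-3,0,0,0,0],
    [1,-0.4,-3,0,0,0,0],
    [1,-0.4,-3,0,0,0,0],
    [1,-0.4,-3,0,0,0,0],
    [1,-0.4,-3,0,0,0,0],
    [1,-0.4,-2,0,0,0,0],
    [1,-0.4,-1,0,0,0,1.3],
    [1,0,0,0,0,0,0],
    [1,0,0,0,0,0,0],
  ],
)

```text
clock: 3.97
eef_pos: [431.7, -29.6, 279.5]
tool_rot: [0.965, 1.57, 0.628]
force: [0.3, 0.7, -0.1]
width: 85.3
```

```bash
python3 - <<'E'
from h import *
st(-.335)
for n in('top','side'):
    cv2.imwrite(f'pics/{n}1.png',ctrl.get_image(n))
i=cv2.imread('pics/side1.png');cv2.imwrite('pics/side1c.png',cv2.resize(i[130:310,180:400],None,fx=3.5,fy=3.2,interpolation=2))
E
```

```text
t 3.97 p [431.7 -29.6 279.5] w 85.3 F [ 0.3  0.7 -0.1] T [ 0.05 -0.03  0.1 ] q [-0.12  0.26  0.16  2.03 -0.05  0.86  1.3 ]
x [ 6.e-04  5.e-04 -1.e+00] y [3.306e-01 9.438e-01 6.000e-04] yawy 70.69
rot deg [-0.03  0.04  0.11]
rot deg [ 6.0000e-02  4.0000e-02 -1.7989e+02]
```

View pics/side1c.png

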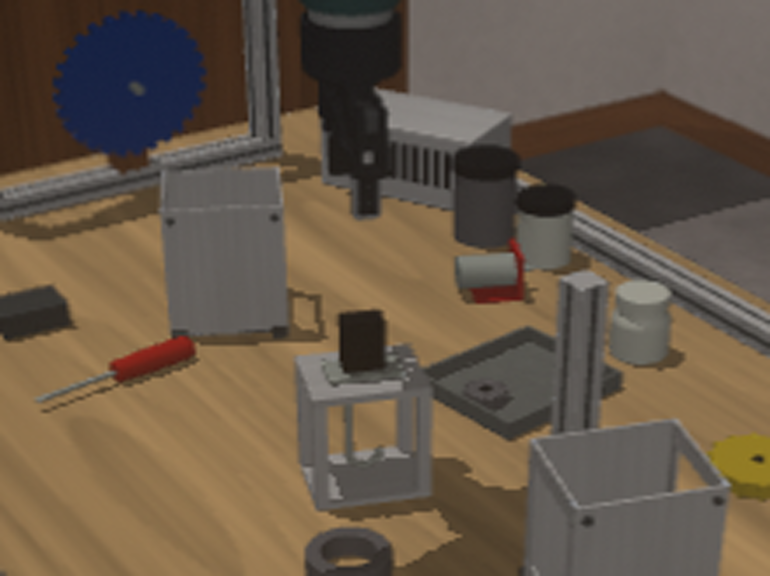

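View pics/top1.png

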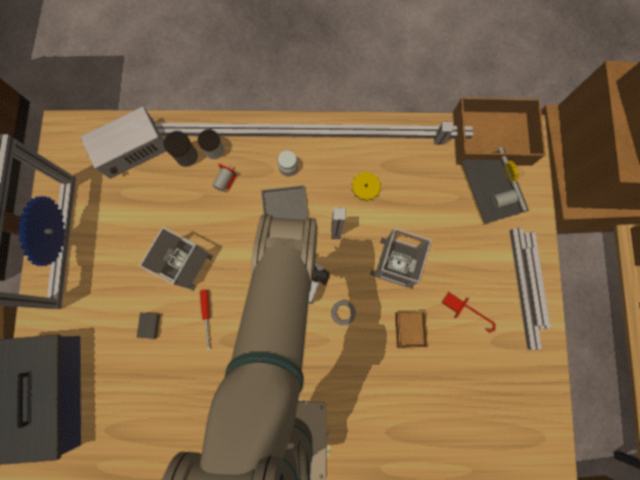

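Emit:
arm_command(
  series=[
    [1,0,-1.04,-2,0,0,0],
    [1,0,0,-2,0,0,0],
    [1,0,0,-2,0,0,0],
    [1,0,0,-2,0,0,0],
    [1,0,0,-2,0,0,0],
    [1,0,0,-2,0,0,0],
    [1,0,0,-1,0,0,0.1],
    [1,0,0,-1,0,0,0],
    [1,0,0,-0.7,0,0,0],
    [1,0,0,0,0,0,0],
    [1,0,0,0,0,0,0],
  ],
)

```text
clock: 4.98
eef_pos: [431.8, -39.3, 132.2]
tool_rot: [2.833, 1.57, 2.501]
force: [-0.5, 0.1, 0.1]
width: 85.2
```

```bash
python3 - <<'E'
from h import *
st(-.335)
i=ctrl.get_image('side');cv2.imwrite('pics/side2c.png',cv2.resize(i[190:300,230:340],None,fx=5.4,fy=5.4,interpolation=2))
E
```

```text
t 4.98 p [431.8 -39.3 132.2] w 85.2 F [-0.5  0.1  0.1] T [-0.01 -0.02 -0.  ] q [-0.05  0.5   0.11  2.2  -0.12  0.45  1.39]
x [-4.e-04  3.e-04 -1.e+00] y [3.262e-01 9.453e-01 1.000e-04] yawy 70.96
rot deg [-0.02 -0.02 -0.16]
rot deg [ 3.0000e-02 -3.0000e-02  1.7984e+02]
```

View pics/side2c.png

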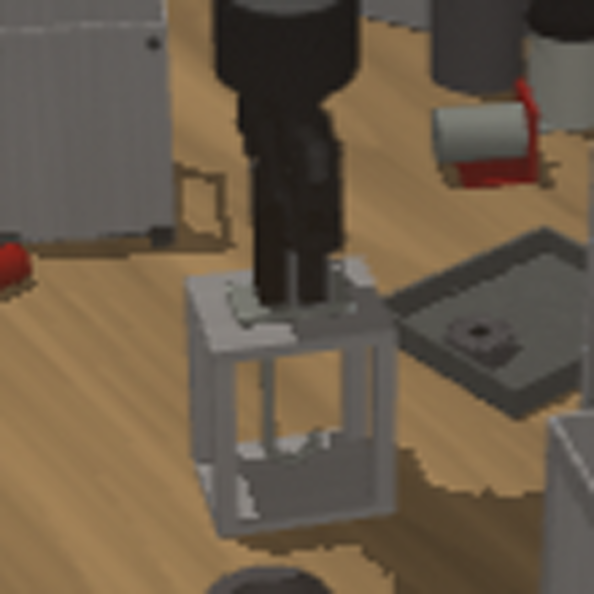

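Emit:
arm_command(
  series=[
    [0.1,0,0,0,0,0,0],
    [0.1,0,0,0,0,0,0],
    [0.1,0,0,0,0,0,0],
    [0.1,0,0,0,0,0,0],
    [0.1,0,0,0,0,0,0],
    [0.1,0,0,0,0,0,0],
    [0.1,0,0,0,0,0,0],
    [0.1,0,0,0,0,0,0],
    [0.1,0,0,0,0,0,0],
    [0.1,0,0,0,0,0,0],
  ],
)

```text
clock: 5.87
eef_pos: [431.8, -39.9, 132.6]
tool_rot: [0.54, 1.57, 0.206]
force: [-0.9, 0.8, 6.1]
width: 21.3
```

```bash
python3 - <<'E'
from h import *
st(-.335)
E
```

```text
t 5.87 p [431.8 -39.9 132.6] w 21.3 F [-0.9  0.8  6.1] T [0.02 0.14 0.01] q [-0.05  0.5   0.11  2.2  -0.12  0.45  1.39]
x [ 5.e-04  1.e-04 -1.e+00] y [3.273e-01 9.449e-01 3.000e-04] yawy 70.9
rot deg [-0.01  0.03 -0.09]
rot deg [-4.0000e-02 -1.0000e-02  1.7991e+02]
```

Emit:
arm_command(
  series=[
    [0.1,0,0,0.4,0,0,0],
    [0.1,0,0,1,0,0,0],
    [0.1,0,0,1.6,0,0,0],
    [0.1,0,0,2,0,0,0],
    [0.1,0,0,2,0,0,0],
    [0.1,0,0,2,0,0,0],
    [0.1,0,0,2,0,0,0],
    [0.1,0,0,2,0,0,0],
    [0.1,0,0,2,0,0,0],
    [0.1,0,0,1,0,0,0],
    [0.1,0,0,0.5,0,0,0],
    [0.1,0,0,0,0,0,0],
    [0.1,0,0,0,0,0,0],
  ],
)

```text
clock: 6.95
eef_pos: [431.1, -39.9, 296.8]
tool_rot: [-2.858, 1.57, 3.092]
force: [0.2, 0.4, -1.3]
width: 21.4
```

```bash
python3 - <<'E'
from h import *
st(-.335)
i=ctrl.get_image('side');cv2.imwrite('pics/side3.png',i);cv2.imwrite('pics/side3c.png',cv2.resize(i[170:280,230:340],None,fx=5.4,fy=5.4,interpolation=2))
p=ctrl.read_state()['eef_pos'];o=p-[0,0,119.6];a=np.radians(-19.1)
ex=np.array([np.cos(a),np.sin(a),0]);ez=np.array([0,0,1])
for x,z in((13,22.5),(0,0),(-13,15),(-13,100),(0,128+11)): print((x,z),((proj('side',[o+ex*x+ez*z])[0]+.5-[230,170])*5.4).round())
E
```

```text
t 6.95 p [431.1 -39.9 296.8] w 21.4 F [ 0.2  0.4 -1.3] T [-0.03 -0.01  0.05] q [-0.11  0.24  0.17  2.   -0.05  0.91  1.32]
x [-1.1e-03  1.0e-04 -1.0e+00] y [ 3.273e-01  9.449e-01 -3.000e-04] yawy 70.9
rot deg [-0.   -0.06 -0.09]
rot deg [ 1.0000e-01 -0.0000e+00  1.7991e+02]
(13, 22.5) [314. 284.]
(0, 0) [291. 324.]
(-13, 15) [266. 302.]
(-13, 100) [263. 156.]
(0, 139) [287.  83.]
```

View pics/side3c.png

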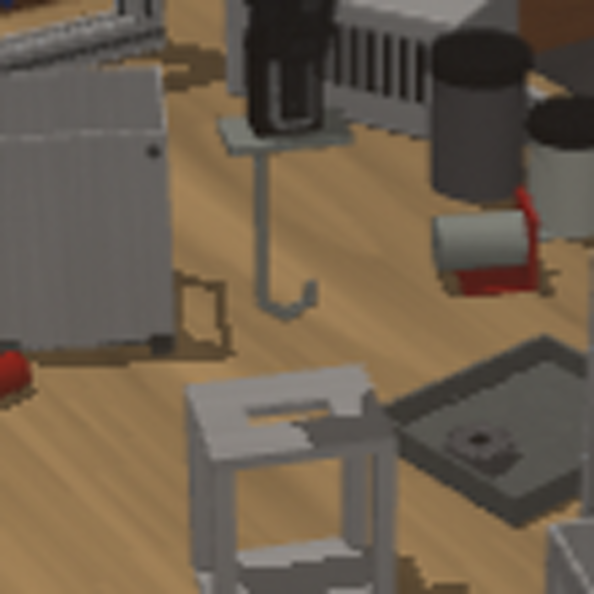

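Emit:
arm_command(
  series=[
    [0.1,0.17,-1,0,0,0,0.3],
    [0.1,0.34,-2.5,0,0,0,0.3],
    [0.1,0.34,-2.5,0,0,0,0.3],
    [0.1,0.34,-2.5,0,0,0,0.4],
    [0.1,0.34,-2.5,0,0,0,0],
    [0.1,0.34,-2.5,0,0,0,0],
    [0.1,0.34,-2.5,0,0,0,0],
    [0.1,0.34,-2.5,0,0,0,0],
    [0.1,0.34,-2.5,0,0,0,0],
    [0.1,0.34,-2.5,0,0,0,0],
    [0.1,0.21,-1.6,0,0,0,0],
    [0.1,0,-1,0,0,0,0],
    [0.1,0,0,0,0,0,0],
    [0.1,0,0,0,0,0,0],
    [0.1,0,0,0,0,0,0],
    [0.1,0,0,0,0,0,0],
  ],
)

```text
clock: 8.33
eef_pos: [466.2, -299.2, 297.1]
tool_rot: [2.187, 1.569, 1.878]
force: [-0.7, -0.5, -2.1]
width: 21.1
```

```bash
python3 - <<'E'
from h import *
st(-.31)
i=ctrl.get_image('side');cv2.imwrite('pics/side4.png',i);j=ctrl.get_image('top')
A=cv2.resize(i[220:340,310:420],(400,436),interpolation=2);B=cv2.resize(j[190:299,350:450],(400,436),interpolation=2)
cv2.imwrite('pics/c4.png',np.hstack([A,B]))
p=ctrl.read_state()['eef_pos'];o=p-[0,0,119.6];a=-.31
ex=np.array([np.cos(a),np.sin(a),0]);ez=np.array([0,0,1])
for x,z in((13,22.5),(0,0),(-13,15),(-13,100)): print((x,z),((proj('side',[o+ex*x+ez*z])[0]+.5-[310,220])*3.636).round(),((proj('top',[o+ex*x+ez*z])[0]+.5-[350,190])*4).round())
E
```

```text
t 8.33 p [ 466.2 -299.2  297.1] w 21.1 F [-0.7 -0.5 -2.1] T [-0.02 -0.01  0.02] q [ 0.35  0.43  0.24  1.71 -0.12  1.02  1.9 ]
x [-4.0e-04  1.3e-03 -1.0e+00] y [0.3038 0.9527 0.0011] yawy 72.32
rot deg [-0.07 -0.02 -0.08]
rot deg [ 4.0000e-02 -1.1000e-01  1.7992e+02]
(13, 22.5) [166. 145.] [233. 272.]
(0, 0) [147. 175.] [220. 297.]
(-13, 15) [130. 160.] [219. 313.]
(-13, 100) [136.  52.] [247. 295.]
```

View pics/c4.png

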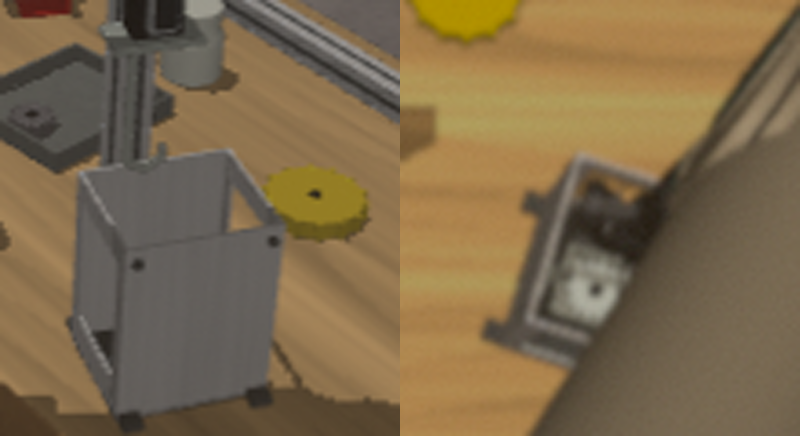

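Emit:
arm_command(
  series=[
    [0.1,-0.1,-0.15,-1,0,0,0],
    [0.1,0,0,-2,0,0,0],
    [0.1,0,0,-2,0,0,0],
    [0.1,0,0,-1.5,0,0,0],
    [0.1,0,0,-1.5,0,0,0],
    [0.1,0,0,-1.5,0,0,0],
    [0.1,0,0,-1,0,0,0],
    [0.1,0,0,-0.5,0,0,0],
    [0.1,0,0,-0.5,0,0,0],
    [0.1,0,0,0,0,0,0],
    [0.1,0,0,0,0,0,0],
  ],
)

```text
clock: 9.35
eef_pos: [465.3, -302.6, 182.6]
tool_rot: [-0.298, 1.57, -0.608]
force: [-0.4, -0.3, -2.0]
width: 21.4
```

```bash
python3 - <<'E'
from h import *
st(-.31)
E
```

```text
t 9.35 p [ 465.3 -302.6  182.6] w 21.4 F [-0.4 -0.3 -2. ] T [-0.   -0.02 -0.01] q [ 0.39  0.56  0.21  1.84 -0.16  0.75  1.95]
x [ 5.e-04 -4.e-04 -1.e+00] y [ 3.057e-01  9.521e-01 -2.000e-04] yawy 72.2
rot deg [0.02 0.03 0.04]
rot deg [ 5.0000e-02 -3.0000e-02 -1.7996e+02]
```

Emit:
arm_command(
  series=[
    [0.1,0,0.12,-0.5,0,0,0],
    [0.1,0,0,-0.6,0,0,0],
    [0.1,0,0,0,0,0,0],
    [0.1,0,0,0,0,0,0],
  ],
)

```text
clock: 9.68
eef_pos: [464.8, -301.0, 171.0]
tool_rot: [2.878, 1.57, 2.568]
force: [0.6, -0.1, -1.2]
width: 21.4
```

```bash
python3 - <<'E'
from h import *
st(-.31)
i=ctrl.get_image('side');cv2.imwrite('pics/side5.png',i);j=ctrl.get_image('top')
A=cv2.resize(i[220:340,310:420],(400,436),interpolation=2);B=cv2.resize(j[190:299,350:450],(400,436),interpolation=2)
cv2.imwrite('pics/c5.png',np.hstack([A,B]))
E
```

```text
t 9.68 p [ 464.8 -301.   171. ] w 21.4 F [ 0.6 -0.1 -1.2] T [-0.09  0.04 -0.04] q [ 0.39  0.58  0.21  1.86 -0.17  0.73  1.95]
x [-7.e-04  4.e-04 -1.e+00] y [3.056e-01 9.521e-01 2.000e-04] yawy 72.2
rot deg [-0.02 -0.04  0.04]
rot deg [-6.0000e-02  4.0000e-02 -1.7996e+02]
```

View pics/c5.png

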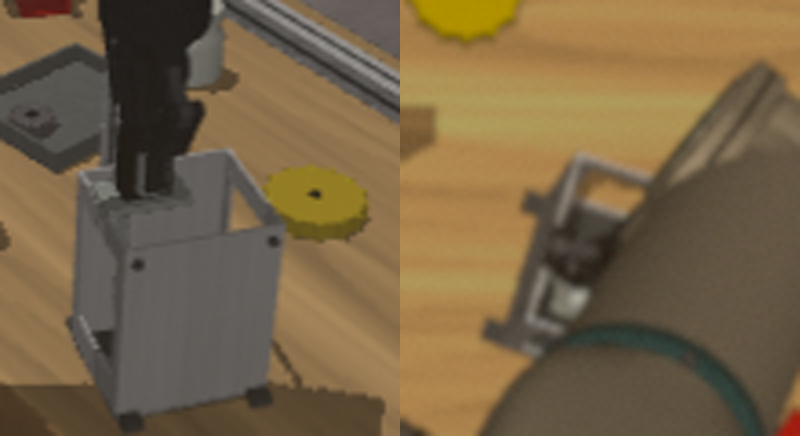

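Emit:
arm_command(
  series=[
    [0.1,0.5,-0.16,0,0,0,0],
    [0.1,0.6,-0.19,0,0,0,0],
    [0.1,0.6,-0.19,0,0,0,0],
    [0.1,0.5,-0.16,0,0,0,0],
    [0.1,0.4,-0.13,0,0,0,0],
    [0.1,0,0,0,0,0,0],
    [0.1,0,0,0,0,0,0],
  ],
)

```text
clock: 10.37
eef_pos: [491.1, -309.5, 171.1]
tool_rot: [3.13, 1.57, 2.819]
force: [-0.2, -0.1, -0.5]
width: 21.4
```

```bash
python3 - <<'E'
from h import *
st(-.31)
E
```

```text
t 10.37 p [ 491.1 -309.5  171.1] w 21.4 F [-0.2 -0.1 -0.5] T [-0.08  0.03 -0.03] q [ 0.38  0.61  0.21  1.78 -0.17  0.77  1.93]
x [-4.e-04  1.e-04 -1.e+00] y [0.3055 0.9522 0.    ] yawy 72.21
rot deg [-0.01 -0.02  0.02]
rot deg [-3.0000e-02  1.0000e-02 -1.7998e+02]
```

Emit:
arm_command(
  series=[
    [0.1,0,0,0.5,0,0,0],
    [0.1,0,0,0.5,0,0,0],
    [0.1,0,0,0.5,0,0,0],
    [0.1,0,0,0.4,0,0,0],
    [0.1,0,0,0.3,0,0,0],
    [0.1,0,0,0.3,0,0,0],
    [0.1,0,0,0.3,0,0,0],
    [0.1,0,0,0.3,0,0,0],
    [0.1,0,0,0.3,0,0,0],
    [0.1,0,0,0,0,0,0],
    [0.1,0,0,0,0,0,0],
    [0.1,0,0,0,0,0,0],
    [0.1,0,0,0,0,0,0],
  ],
)

```text
clock: 11.45
eef_pos: [490.9, -309.4, 205.1]
tool_rot: [2.963, 1.57, 2.652]
force: [0.3, 0.5, -2.2]
width: 21.4
```

```bash
python3 - <<'E'
from h import *
st(-.31)
i=ctrl.get_image('side');cv2.imwrite('pics/side6.png',i);j=ctrl.get_image('top')
A=cv2.resize(i[220:340,310:420],(400,436),interpolation=2);B=cv2.resize(j[190:299,350:450],(400,436),interpolation=2)
cv2.imwrite('pics/c6.png',np.hstack([A,B]))
E
```

```text
t 11.45 p [ 490.9 -309.4  205.1] w 21.4 F [ 0.3  0.5 -2.2] T [-0.02 -0.03 -0.04] q [ 0.37  0.57  0.22  1.75 -0.16  0.84  1.92]
x [-4.e-04  2.e-04 -1.e+00] y [3.057e-01 9.521e-01 1.000e-04] yawy 72.2
rot deg [-0.01 -0.03  0.04]
rot deg [-4.0000e-02  2.0000e-02 -1.7996e+02]
```

View pics/c6.png

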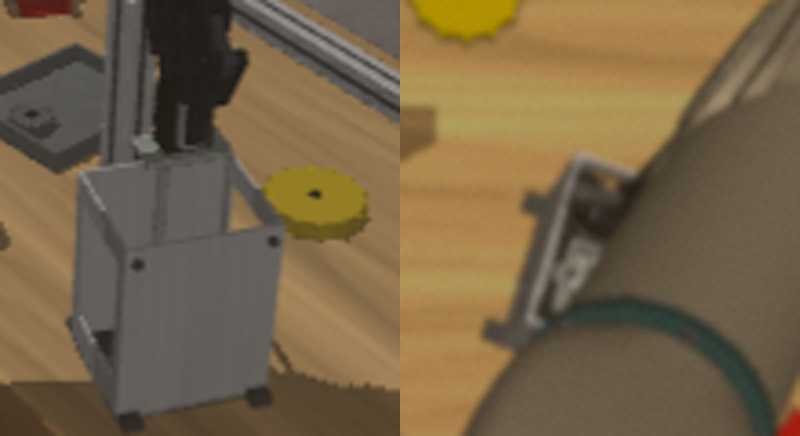

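Emit:
arm_command(
  series=[
    [0.1,0,0,0.4,0,0,0],
    [0.1,0,0,0.4,0,0,0],
    [0.1,0,0,0.4,0,0,0],
    [0.1,0,0,0.4,0,0,0],
    [0.1,0,0,0.4,0,0,0],
    [0.1,0,0,0,0,0,0],
    [0.1,0,0,0,0,0,0],
  ],
)

```text
clock: 12.13
eef_pos: [491.2, -309.7, 225.7]
tool_rot: [-0.151, 1.57, -0.462]
force: [-0.6, 1.1, -2.8]
width: 21.3
```

```bash
python3 - <<'E'
from h import *
st(-.31)
F=[]
for _ in range(8):
    j=ctrl.get_image('side');F.append(ctrl.read_state()['force'])
print(np.mean(F,0),np.std(F,0))
cv2.imwrite('pics/c7.png',cv2.resize(j[220:340,310:420],None,fx=5,fy=5,interpolation=2))
E
```

```text
t 12.13 p [ 491.2 -309.7  225.7] w 21.3 F [-0.6  1.1 -2.8] T [-0.03 -0.03  0.01] q [ 0.37  0.54  0.23  1.73 -0.15  0.89  1.92]
x [ 7.e-04 -3.e-04 -1.e+00] y [ 3.058e-01  9.521e-01 -1.000e-04] yawy 72.19
rot deg [0.02 0.04 0.04]
rot deg [ 6.0000e-02 -3.0000e-02 -1.7996e+02]
[ 0.08143042 -0.11268422 -3.03113496] [0.44488483 0.51324335 0.23173636]
```

View pics/c7.png

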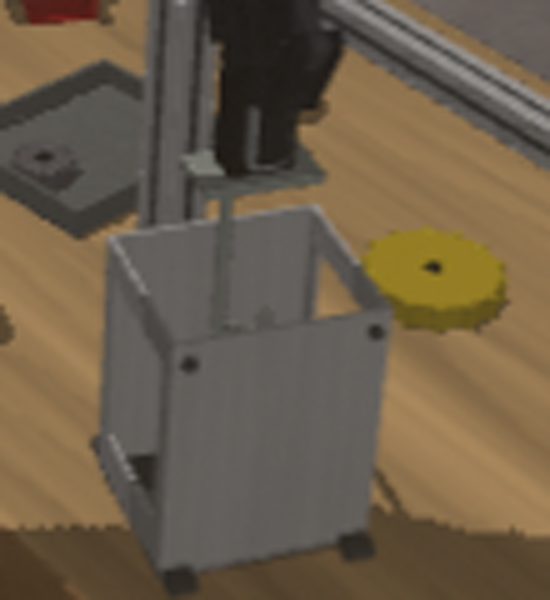

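Emit:
arm_command(
  series=[
    [0.1,0,0,0.5,0,0,0],
    [0.1,0,0,0.7,0,0,0],
    [0.1,0,0,0.7,0,0,0],
    [0.1,0,0,0.7,0,0,0],
    [0.1,0,0,0.7,0,0,0],
    [0.1,0,0,0.7,0,0,0],
    [0.1,0,0,0.7,0,0,0],
    [0.1,0,0,0.7,0,0,0],
    [0.1,0,0,0.5,0,0,0],
    [0.1,0,0,0.3,0,0,0],
    [0.1,0,0,0,0,0,0],
  ],
)

```text
clock: 13.45
eef_pos: [491.3, -309.8, 288.1]
tool_rot: [-0.208, 1.57, -0.519]
force: [0.2, -1.1, -3.0]
width: 21.3
```

```bash
python3 - <<'E'
from h import *
st(-.31)
F=[]
for _ in range(4):
    j=ctrl.get_image('side');F.append(ctrl.read_state()['force'])
print(np.mean(F,0),np.std(F,0))
cv2.imwrite('pics/c8.png',cv2.resize(j[200:320,310:420],None,fx=5,fy=5,interpolation=2))
E
```

```text
t 13.45 p [ 491.3 -309.8  288.1] w 21.3 F [ 0.2 -1.1 -3. ] T [ 0.03 -0.06 -0.02] q [ 0.36  0.48  0.24  1.65 -0.13  1.03  1.9 ]
x [ 1.e-03 -6.e-04 -1.e+00] y [ 3.057e-01  9.521e-01 -2.000e-04] yawy 72.2
rot deg [0.03 0.06 0.04]
rot deg [ 9.0000e-02 -5.0000e-02 -1.7996e+02]
[-0.17692498 -0.05857899 -2.61549734] [0.2380448  0.39315106 0.32579949]
```

View pics/c8.png

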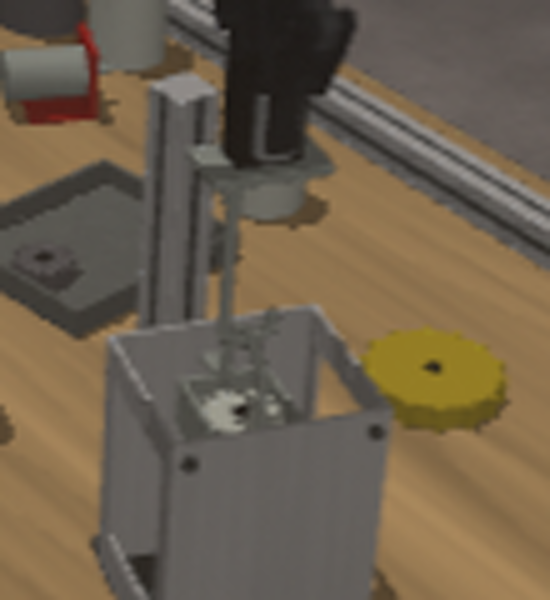

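Emit:
arm_command(
  series=[
    [0.1,0,0,0.5,0,0,0],
    [0.1,0,0,0.8,0,0,0],
    [0.1,0,0,0.8,0,0,0],
    [0.1,0,0,0.8,0,0,0],
    [0.1,0,0,0.8,0,0,0],
    [0.1,0,0,0.8,0,0,0],
    [0.1,0,0,0.8,0,0,0],
    [0.1,0,0,0.8,0,0,0],
    [0.1,0,0,0.8,0,0,0],
    [0.1,0,0,0.6,0,0,0],
    [0.1,0,0,0.4,0,0,0],
    [0.1,0,0,0.2,0,0,0],
    [0.1,0,0,0,0,0,0],
    [0.1,0,0,0,0,0,0],
    [0.1,0,0,0,0,0,0],
  ],
)

```text
clock: 14.9
eef_pos: [490.8, -309.4, 367.8]
tool_rot: [2.92, 1.57, 2.609]
force: [0.3, 0.6, -3.3]
width: 21.4
```

```bash
python3 - <<'E'
from h import *
st(-.31)
F=[]
for _ in range(4):
    j=ctrl.get_image('side');F.append(ctrl.read_state()['force'])
print(np.mean(F,0),np.std(F,0))
cv2.imwrite('pics/c9.png',cv2.resize(j[170:320,300:420],None,fx=4,fy=4,interpolation=2))
cv2.imwrite('pics/top9.png',ctrl.get_image('top'))
E
```

```text
t 14.9 p [ 490.8 -309.4  367.8] w 21.4 F [ 0.3  0.6 -3.3] T [-0.05 -0.04 -0.03] q [ 0.35  0.42  0.26  1.52 -0.11  1.22  1.88]
x [-9.e-04  5.e-04 -1.e+00] y [3.057e-01 9.521e-01 2.000e-04] yawy 72.2
rot deg [-0.03 -0.05  0.04]
rot deg [-8.0000e-02  5.0000e-02 -1.7996e+02]
[ 0.15517467 -0.07642827 -2.55517349] [0.1354889  0.24732775 0.17079478]
```

View pics/c9.png

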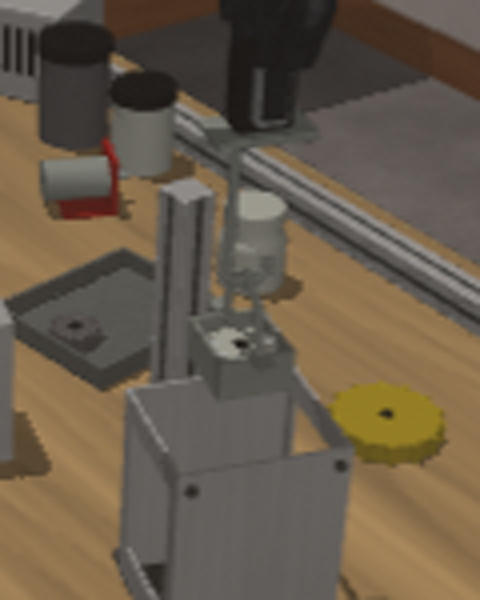

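View pics/top9.png

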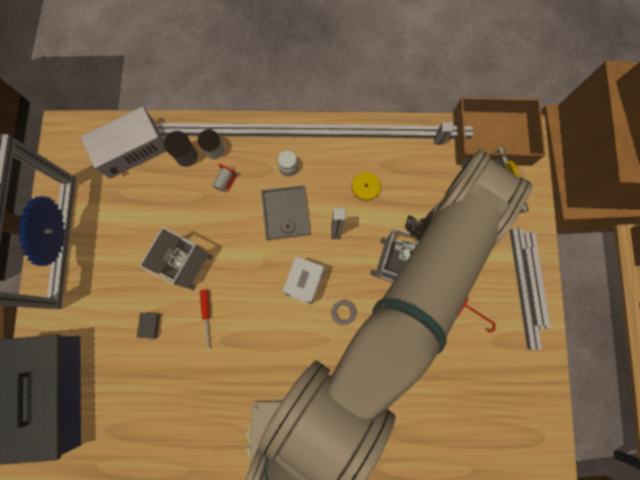

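Emit:
arm_command(
  series=[
    [0.1,0,0.2,0,0,0,0],
    [0.1,-0.1,0.5,0,0,0,0],
    [0.1,-0.1,0.8,0,0,0,0],
    [0.1,-0.1,1.1,0,0,0,0],
    [0.1,-0.1,1.3,0,0,0,0],
    [0.1,-0.2,1.4,0,0,0,0],
    [0.1,-0.2,1.4,0,0,0,0],
    [0.1,-0.2,1.4,0,0,0,0],
    [0.1,-0.2,1.4,0,0,0,0],
    [0.1,-0.2,1.4,0,0,0,0],
    [0.1,-0.2,1.4,0,0,0,0],
    [0.1,-0.2,1.4,0,0,0,0],
    [0.1,-0.2,1.4,0,0,0,0],
    [0.1,-0.1,1.4,0,0,0,0],
    [0.1,-0.1,1.4,0,0,0,0],
    [0.1,-0.1,1.4,0,0,0,0],
    [0.1,-0.1,1.4,0,0,0,0],
    [0.1,0,1.3,0,0,0,0],
    [0.1,0.1,1.1,0,0,0,0],
    [0.1,0.2,0.9,0,0,0,0],
  ],
)

```text
clock: 16.82
eef_pos: [469.3, -67.1, 368.6]
tool_rot: [1.757, 1.57, 1.449]
force: [0.1, -0.2, -2.5]
width: 21.6
```

```bash
python3 - <<'E'
from h import *
st(-.31)
j=ctrl.get_image('side')
cv2.imwrite('pics/c10.png',cv2.resize(j[120:300,220:400],None,fx=3,fy=3,interpolation=2))
E
```

```text
t 16.82 p [469.3 -67.1 368.6] w 21.6 F [ 0.1 -0.2 -2.5] T [ 0.03  0.01 -0.03] q [-0.05  0.23  0.17  1.78 -0.04  1.13  1.4 ]
x [ 1.e-04  8.e-04 -1.e+00] y [3.035e-01 9.528e-01 8.000e-04] yawy 72.33
rot deg [-0.05  0.01 -0.09]
rot deg [-1.0000e-02 -7.0000e-02  1.7991e+02]
```

View pics/c10.png

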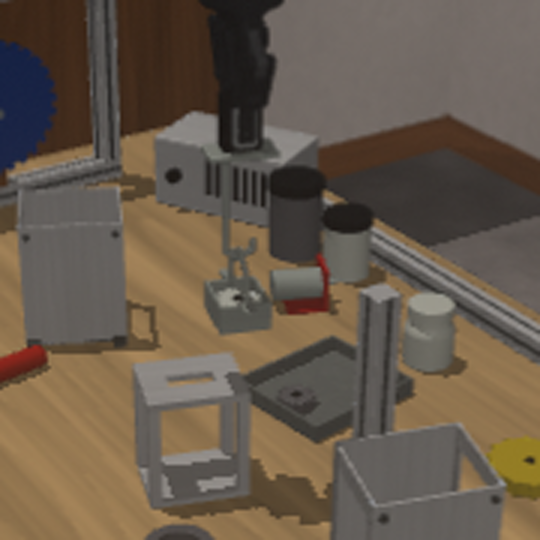

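Emit:
arm_command(
  series=[
    [0.1,0.4,0.6,0,0,0,0],
    [0.1,0.7,0.5,0,0,0,0],
    [0.1,1.0,0.5,0,0,0,0],
    [0.1,1.2,0.5,0,0,0,0],
    [0.1,1.3,0.5,0,0,0,0],
    [0.1,1.3,0.5,0,0,0,0],
    [0.1,1.3,0.5,0,0,0,0],
    [0.1,1.3,0.5,0,0,0,0],
    [0.1,1.3,0.5,0,0,0,0],
    [0.1,1.3,0.5,0,0,0,0],
    [0.1,1.3,0.5,0,0,0,0],
    [0.1,1.3,0.5,0,0,0,0],
    [0.1,1.3,0.5,0,0,0,0],
    [0.1,1.2,0.5,0,0,0,0],
    [0.1,1.0,0.5,0,0,0,0],
    [0.1,0.8,0.4,0,0,0,0],
    [0.1,0.5,0.3,0,0,0,0],
    [0.1,0.3,0.2,0,0,0,0],
    [0.1,0.1,0,0,0,0,0],
    [0.1,0,0,0,0,0,0],
  ],
)

```text
clock: 18.53
eef_pos: [659.1, 15.2, 368.0]
tool_rot: [-2.393, 1.57, -2.704]
force: [-0.1, 0.9, -2.7]
width: 21.6
```

```bash
python3 - <<'E'
from h import *
st(-.31)
j=ctrl.get_image('side')
cv2.imwrite('pics/c11.png',cv2.resize(j[120:300,250:430],None,fx=3,fy=3,interpolation=2))
E
```

```text
t 18.53 p [659.1  15.2 368. ] w 21.6 F [-0.1  0.9 -2.7] T [-0.06  0.01 -0.01] q [-0.14  0.55  0.14  1.29 -0.08  1.31  1.26]
x [-6.e-04 -3.e-04 -1.e+00] y [ 3.059e-01  9.520e-01 -5.000e-04] yawy 72.18
rot deg [ 0.02 -0.04  0.05]
rot deg [-6.0000e-02 -3.0000e-02 -1.7995e+02]
```

View pics/c11.png

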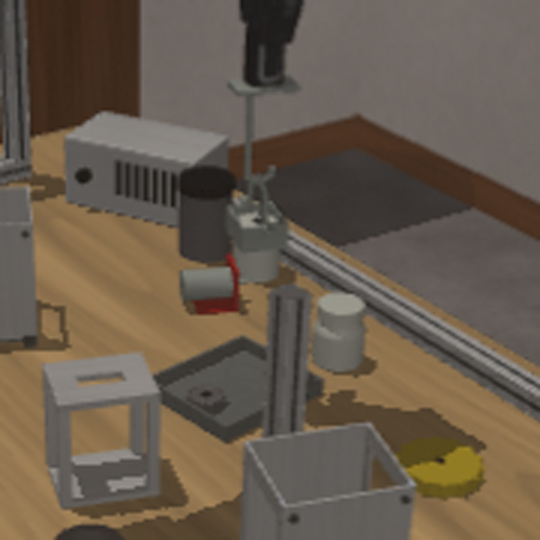

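Emit:
arm_command(
  series=[
    [0.1,0.4,0.2,-0.4,0,0,0],
    [0.1,0.4,0.3,-0.8,0,0,0],
    [0.1,0.1,0,-1.1,0,0,0],
    [0.1,0,0,-1.2,0,0,0],
    [0.1,0,0,-1.2,0,0,0],
    [0.1,0,0,-1.2,0,0,0],
    [0.1,0,0,-1.2,0,0,0],
    [0.1,0,0,-1.2,0,0,0],
    [0.1,0,0,-1.2,0,0,0],
    [0.1,0,0,-1.2,0,0,0],
    [0.1,0,0,-1.2,0,0,0],
    [0.1,0,0,-1.1,0,0,0],
    [0.1,0,0,-0.9,0,0,0],
    [0.1,0,0,-0.7,0,0,0],
    [0.1,0,0,-0.5,0,0,0],
    [0.1,0,0,-0.3,0,0,0],
    [0.1,0,0,0,0,0,0],
    [0.1,0,0,0,0,0,0],
    [0.1,0,0,0,0,0,0],
  ],
)

```text
clock: 20.17
eef_pos: [668.5, 20.5, 215.0]
tool_rot: [0.379, 1.57, 0.069]
force: [0.4, -0.5, -3.2]
width: 21.6
```

```bash
python3 - <<'E'
from h import *
st(-.31)
j=ctrl.get_image('side');k=ctrl.get_image('top')
cv2.imwrite('pics/c12.png',np.hstack([cv2.resize(j[180:290,280:380],(400,440),interpolation=2),cv2.resize(k[160:270,240:340],(400,440),interpolation=2)]))
E
```

```text
t 20.17 p [668.5  20.5 215. ] w 21.6 F [ 0.4 -0.5 -3.2] T [0.01 0.   0.  ] q [-0.14  0.67  0.12  1.48 -0.09  0.99  1.26]
x [ 1.3e-03  1.0e-04 -1.0e+00] y [3.058e-01 9.521e-01 5.000e-04] yawy 72.19
rot deg [-0.01  0.07  0.04]
rot deg [ 1.1000e-01  1.0000e-02 -1.7996e+02]
```

View pics/c12.png

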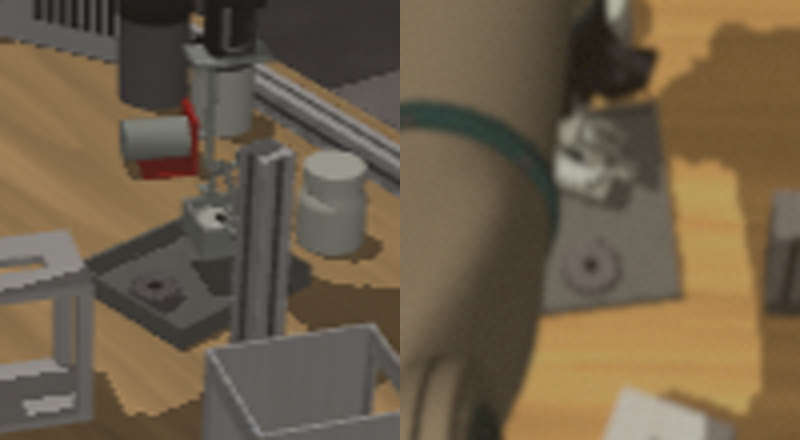

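Emit:
arm_command(
  series=[
    [0.1,0,0,-0.4,0,0,0],
    [0.1,0,0,-0.5,0,0,0],
    [0.1,0,0,-0.5,0,0,0],
    [0.1,0,0,-0.4,0,0,0],
    [0.1,0,0,-0.3,0,0,0],
    [0.1,0,0,-0.2,0,0,0],
    [0.1,0,0,-0.2,0,0,0],
    [0.1,0,0,-0.2,0,0,0],
    [0.1,0,0,-0.2,0,0,0],
    [0.1,0,0,-0.2,0,0,0],
    [0.1,0,0,-0.2,0,0,0],
    [0.1,0,0,-0.3,0,0,0],
    [0.1,0,0,-0.3,0,0,0],
    [0.1,0,0,0,0,0,0],
    [0.1,0,0,0,0,0,0],
  ],
)

```text
clock: 21.52
eef_pos: [667.9, 20.4, 175.1]
tool_rot: [-2.778, 1.57, -3.088]
force: [-0.6, 0.2, -1.4]
width: 21.5
```

```bash
python3 - <<'E'
from h import *
st(-.31)
F=[]
for _ in range(4):
    j=ctrl.get_image('side');F.append(ctrl.read_state()['force'])
print(np.mean(F,0))
cv2.imwrite('pics/c13.png',cv2.resize(j[180:270,280:370],None,fx=6,fy=6,interpolation=2))
E
```

```text
t 21.52 p [667.9  20.4 175.1] w 21.5 F [-0.6  0.2 -1.4] T [ 0.02 -0.01  0.01] q [-0.14  0.72  0.12  1.52 -0.1   0.91  1.27]
x [-4.e-04 -0.e+00 -1.e+00] y [ 3.057e-01  9.521e-01 -1.000e-04] yawy 72.2
rot deg [ 0.   -0.02  0.04]
rot deg [-3.0000e-02 -0.0000e+00 -1.7996e+02]
[-0.15340816  0.25675468 -1.34332298]
```

View pics/c13.png

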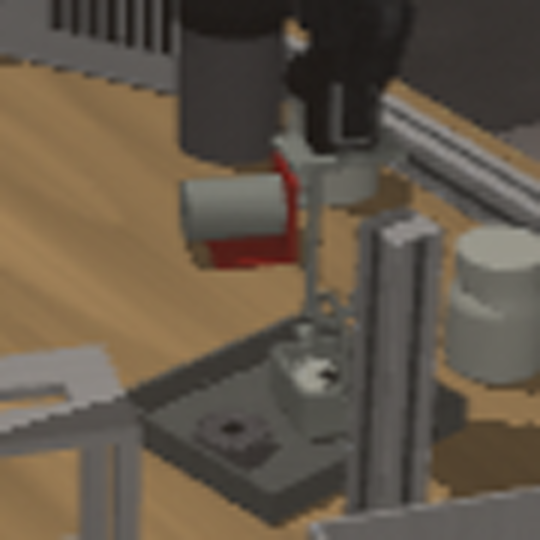

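Emit:
arm_command(
  series=[
    [0.1,0,0,-0.4,0,0,0],
    [0.1,0,0,-0.4,0,0,0],
    [0.1,0,0,-0.25,0,0,0],
    [0.1,0,0,0,0,0,0],
    [0.1,0,0,0,0,0,0],
  ],
)

```text
clock: 22.13
eef_pos: [667.8, 20.5, 164.4]
tool_rot: [-2.794, 1.57, -3.105]
force: [0.4, 0.1, -1.2]
width: 21.4
```

```bash
python3 - <<'E'
from h import *
st(-.31)
F=[]
for _ in range(3):
    j=ctrl.get_image('side');F.append(ctrl.read_state()['force'])
print(np.mean(F,0))
cv2.imwrite('pics/c14.png',cv2.resize(j[180:270,280:370],None,fx=6,fy=6,interpolation=2))
E
```

```text
t 22.13 p [667.8  20.5 164.4] w 21.4 F [ 0.4  0.1 -1.2] T [-0.   -0.05 -0.04] q [-0.14  0.73  0.11  1.53 -0.1   0.89  1.27]
x [-8.e-04 -0.e+00 -1.e+00] y [ 3.057e-01  9.521e-01 -3.000e-04] yawy 72.2
rot deg [ 0.   -0.04  0.04]
rot deg [-7.0000e-02 -0.0000e+00 -1.7996e+02]
[ 0.17208059  0.08093833 -1.31973863]
```

View pics/c14.png

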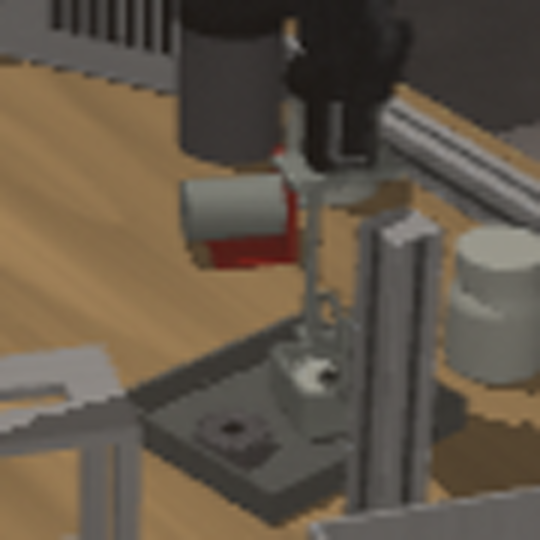

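Emit:
arm_command(
  series=[
    [0.1,-0.3,0.1,0,0,0,0],
    [0.1,-0.5,0.16,0,0,0,0],
    [0.1,-0.5,0.16,0,0,0,0],
    [0.1,-0.5,0.16,0,0,0,0],
    [0.1,-0.5,0.16,0,0,0,0],
    [0.1,-0.5,0.16,0,0,0,0],
    [0.1,-0.4,0.13,0,0,0,0],
    [0.1,0,0,0,0,0,0],
    [0.1,0,0,0,0,0,0],
  ],
)

```text
clock: 23.03
eef_pos: [636.0, 30.9, 165.0]
tool_rot: [0.344, 1.57, 0.033]
force: [0.7, -0.2, -1.2]
width: 21.4
```

```bash
python3 - <<'E'
from h import *
st(-.31)
F=[]
for _ in range(3):
    j=ctrl.get_image('side');F.append(ctrl.read_state()['force'])
print(np.mean(F,0))
cv2.imwrite('pics/c15.png',cv2.resize(j[180:270,280:370],None,fx=6,fy=6,interpolation=2))
E
```

```text
t 23.03 p [636.   30.9 165. ] w 21.4 F [ 0.7 -0.2 -1.2] T [ 0.01 -0.03 -0.01] q [-0.16  0.68  0.11  1.63 -0.1   0.84  1.25]
x [ 3.e-04  0.e+00 -1.e+00] y [3.055e-01 9.522e-01 1.000e-04] yawy 72.21
rot deg [-0.    0.02  0.03]
rot deg [ 3.0000e-02  0.0000e+00 -1.7997e+02]
[ 0.2960345  -0.18500146 -1.55363002]
```

View pics/c15.png

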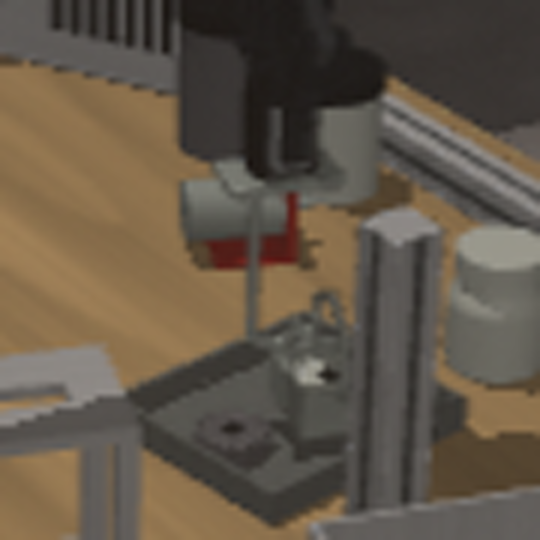

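Emit:
arm_command(
  series=[
    [0.1,-0.2,0.07,0.3,0,0,0],
    [0.1,0,0,0.7,0,0,0],
    [0.1,0,0,1,0,0,0],
    [0.1,0,0,1,0,0,0],
    [0.1,0,0,1.5,0,0,0],
    [0.1,0,0,2,0,0,0],
    [0.1,0,0,2,0,0,0],
    [0.1,0,0,2,0,0,0],
    [0.1,0,0,2,0,0,0],
    [0.1,0,0,1,0,0,0],
    [0.1,0,0,0,0,0,0],
    [0.1,0,0,0,0,0,0],
  ],
)

```text
clock: 24.18
eef_pos: [634.1, 31.4, 300.3]
tool_rot: [0.445, 1.57, 0.135]
force: [-0.7, -0.4, -1.4]
width: 21.3
```

```bash
python3 - <<'E'
from h import *
st(-.333)
j=ctrl.get_image('side')
cv2.imwrite('pics/c16.png',cv2.resize(j[180:270,280:370],None,fx=6,fy=6,interpolation=2))
E
```

```text
t 24.18 p [634.1  31.4 300.3] w 21.3 F [-0.7 -0.4 -1.4] T [-0.03  0.04  0.04] q [-0.17  0.55  0.14  1.48 -0.08  1.12  1.24]
x [ 1.e-03  1.e-04 -1.e+00] y [3.058e-01 9.521e-01 4.000e-04] yawy 72.2
rot deg [-0.01  0.06 -1.28]
rot deg [-9.0000e-02 -1.0000e-02  1.7872e+02]
```

View pics/c16.png

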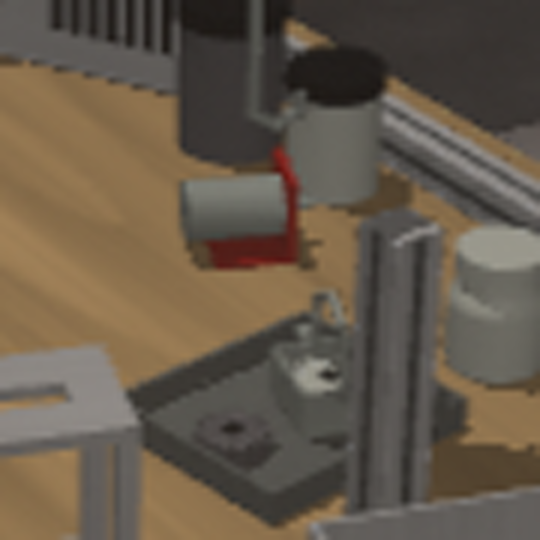

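Emit:
arm_command(
  series=[
    [0.1,-1,-0.35,0,0,0,-0.3],
    [0.1,-2,-0.7,0,0,0,-0.3],
    [0.1,-2,-0.7,0,0,0,-0.3],
    [0.1,-2,-0.7,0,0,0,-0.4],
    [0.1,-2,-0.7,0,0,0,0],
    [0.1,-2,-0.7,0,0,0,0],
    [0.1,-2,-0.7,0,0,0,0],
    [0.1,-2,-0.7,0,0,0,0],
    [0.1,-2,-0.7,0,0,0,0],
    [0.1,-2,-0.7,0,0,0,0],
    [0.1,-1,-0.4,0,0,0,0],
    [0.1,-0.3,-0.1,0,0,0,0],
    [0.1,0,0,0,0,0,0],
    [0.1,0,0,0,0,0,0],
    [0.1,0,0,0,0,0,0],
  ],
)

```text
clock: 25.48
eef_pos: [432.2, -39.5, 299.7]
tool_rot: [0.419, 1.57, 0.086]
force: [0.8, 0.4, -2.6]
width: 21.3
```

```bash
python3 - <<'E'
from h import *
st(-.333)
j=ctrl.get_image('side');k=ctrl.get_image('top')
cv2.imwrite('pics/c17.png',np.hstack([cv2.resize(j[170:280,230:330],(400,440),interpolation=2),cv2.resize(k[160:270,240:340],(400,440),interpolation=2)]))
E
```

```text
t 25.48 p [432.2 -39.5 299.7] w 21.3 F [ 0.8  0.4 -2.6] T [-0.01 -0.05 -0.  ] q [-0.11  0.23  0.16  1.99 -0.05  0.92  1.32]
x [ 7.e-04  1.e-04 -1.e+00] y [3.264e-01 9.452e-01 3.000e-04] yawy 70.95
rot deg [-0.    0.04 -0.03]
rot deg [-6.0000e-02 -1.0000e-02  1.7997e+02]
```

View pics/c17.png

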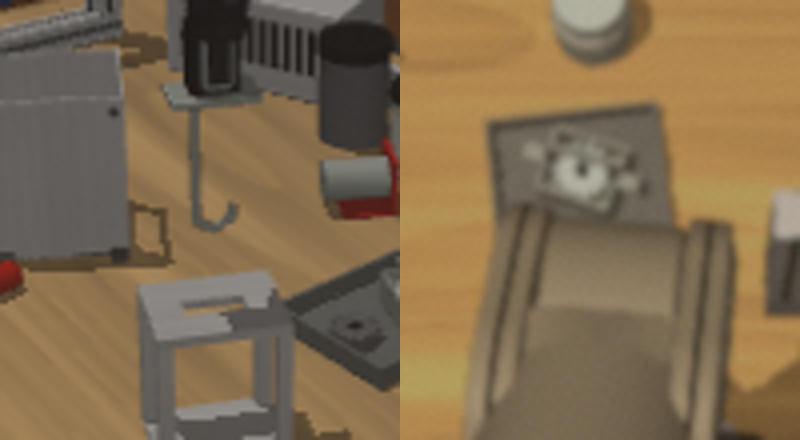

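Emit:
arm_command(
  series=[
    [0.1,-0.05,-0.03,-1,0,0,0],
    [0.1,0,0,-1.5,0,0,0],
    [0.1,0,0,-1.5,0,0,0],
    [0.1,0,0,-1,0,0,0],
    [0.1,0,0,-1,0,0,0],
    [0.1,0,0,-1,0,0,0],
    [0.1,0,0,-1.5,0,0,0],
    [0.1,0,0,-1.5,0,0,0],
    [0.1,0,0,-1.5,0,0,0],
    [0.1,0,0,-1.5,0,0,0],
    [0.1,0,0,-1,0,0,0],
    [0.1,0,0,-0.7,0,0,0],
    [0.1,0,0,0,0,0,0],
    [0.1,0,0,0,0,0,0],
  ],
)

```text
clock: 26.75
eef_pos: [430.8, -40.3, 152.7]
tool_rot: [-2.894, 1.57, 3.056]
force: [-1.0, 1.2, -1.1]
width: 21.2
```

```bash
python3 - <<'E'
from h import *
st(-.333)
j=ctrl.get_image('side')
cv2.imwrite('pics/c18.png',cv2.resize(j[180:290,230:330],(500,550),interpolation=2))
E
```

```text
t 26.75 p [430.8 -40.3 152.7] w 21.2 F [-1.   1.2 -1.1] T [-0.01  0.    0.01] q [-0.06  0.46  0.12  2.18 -0.11  0.5   1.38]
x [-4.e-04  0.e+00 -1.e+00] y [ 3.271e-01  9.450e-01 -1.000e-04] yawy 70.91
rot deg [-0.   -0.02  0.01]
rot deg [-3.0000e-02  0.0000e+00 -1.7999e+02]
```

View pics/c18.png

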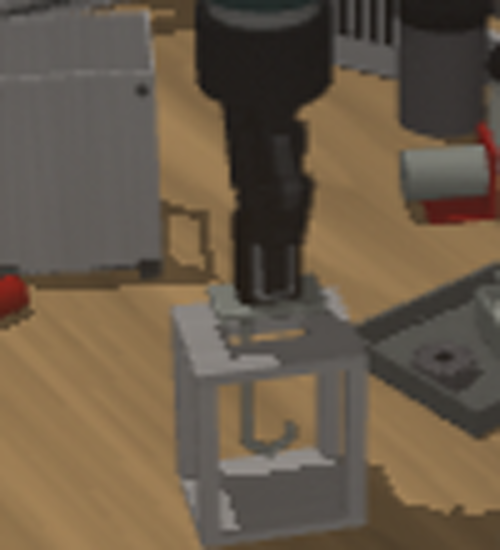

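Hook is through the slot. Lower until the flange rests.

Emit:
arm_command(
  series=[
    [0.1,0.04,0,-0.5,0,0,0],
    [0.1,0,0,-0.5,0,0,0],
    [0.1,0,0,-0.4,0,0,0],
    [0.1,0,0,-0.3,0,0,0],
    [0.1,0,0,-0.2,0,0,0],
    [0.1,0,0,-0.1,0,0,0],
    [0.1,0,0,0,0,0,0],
    [0.1,0,0,0,0,0,0],
  ],
)

```text
clock: 27.47
eef_pos: [431.0, -40.4, 132.8]
tool_rot: [0.43, 1.571, 0.097]
force: [0.1, -0.2, -1.1]
width: 21.5
```

```bash
python3 - <<'E'
from h import *
st(-.333)
E
```

```text
t 27.47 p [431.  -40.4 132.8] w 21.5 F [ 0.1 -0.2 -1.1] T [-0.04 -0.01 -0.04] q [-0.05  0.5   0.11  2.2  -0.12  0.45  1.39]
x [ 2.e-04  0.e+00 -1.e+00] y [3.273e-01 9.449e-01 1.000e-04] yawy 70.9
rot deg [-0.    0.01  0.03]
rot deg [ 2.0000e-02  0.0000e+00 -1.7997e+02]
```

Emit:
arm_command(
  series=[
    [0.1,0,0,-0.06,0,0,0],
    [0.1,0,0,-0.06,0,0,0],
    [0.1,0,0,0,0,0,0],
    [0.1,0,0,0,0,0,0],
  ],
)

```text
clock: 27.8
eef_pos: [431.1, -40.4, 132.6]
tool_rot: [0.566, 1.57, 0.232]
force: [-2.6, 0.2, 12.3]
width: 21.3
```

Emit:
arm_command(
  series=[
    [0.1,0,0,0.06,0,0,0],
    [0.3,0,0,0,0,0,0],
    [0.5,0,0,0,0,0,0],
    [0.7,0,0,0,0,0,0],
    [1,0,0,0,0,0,0],
    [1,0,0,0,0,0,0],
    [1,0,0,0,0,0,0],
    [1,0,0,0,0,0,0],
    [1,0,0,0,0,0,0],
    [1,0,0,0,0,0,0],
    [1,0,0,0,0,0,0],
    [1,0,0,0,0,0,0],
  ],
)

```text
clock: 28.8
eef_pos: [430.9, -40.3, 132.2]
tool_rot: [2.581, 1.571, 2.247]
force: [0.7, 0.5, -0.4]
width: 85.6
```

Emit:
arm_command(
  series=[
    [1,0,0,0.5,0,0,0],
    [1,0,0,1.5,0,0,0],
    [1,0,0,2,0,0,0],
    [1,0,0,2,0,0,0],
    [1,0,0,2,0,0,0],
    [1,0,0,2,0,0,0],
    [1,0,0,2,0,0,0],
    [1,0,0,2,0,0,0],
    [1,0,0,1,0,0,0],
    [1,0,3,0,0,0,0],
    [1,0,3,0,0,0,0],
    [1,0,3,0,0,0,0],
    [1,0,3,0,0,0,0],
    [1,0,3,0,0,0,0],
    [1,0.5,3,0,0,0,0],
    [1,0.5,3,0,0,0,0],
    [1,0,0,0,0,0,0],
    [1,0,0,0,0,0,0],
  ],
)

```text
clock: 30.3
eef_pos: [440.6, 171.3, 282.3]
tool_rot: [2.494, 1.571, 2.165]
force: [-0.1, -0.4, -0.8]
width: 85.3
```

```bash
python3 - <<'E'
from h import *
st()
j=ctrl.get_image('side');k=ctrl.get_image('top');cv2.imwrite('pics/topF.png',k)
cv2.imwrite('pics/sideF.png',cv2.resize(j[190:300,240:400],(800,550),interpolation=2))
print([ (n,[(round(d['conf'],2),d['centre'].round() if hasattr(d['centre'],'round') else d['centre']) for d in ctrl.spot_in(n,'side')][:2]) for n in('rod_grip','gear_basket')])
m=(j[222:250,270:300].max(2)<55).astype(np.uint8)
n,l,s,ce=cv2.connectedComponentsWithStats(m);i=1+s[1:,4].argmax();print('handle blob',ce[i]+[270,222],'before 282.95,236.5')
E
```

```text
t 30.3 p [440.6 171.3 282.3] w 85.3 F [-0.1 -0.4 -0.8] T [ 0.   -0.04  0.  ] q [-0.48  0.31  0.07  1.93 -0.03  0.9   0.84]
x [-2.e-04  2.e-04 -1.e+00] y [3.237e-01 9.462e-01 2.000e-04] yawy 71.12
[('rod_grip', [(0.86, [363.7, -488.7, 23.4]), (0.78, [422.9, -44.9, 139.2])]), ('gear_basket', [(0.56, [658.7, 20.4, 27.1])])]
handle blob [282.90677966 236.87288136] before 282.95,236.5
```

View pics/sideF.png

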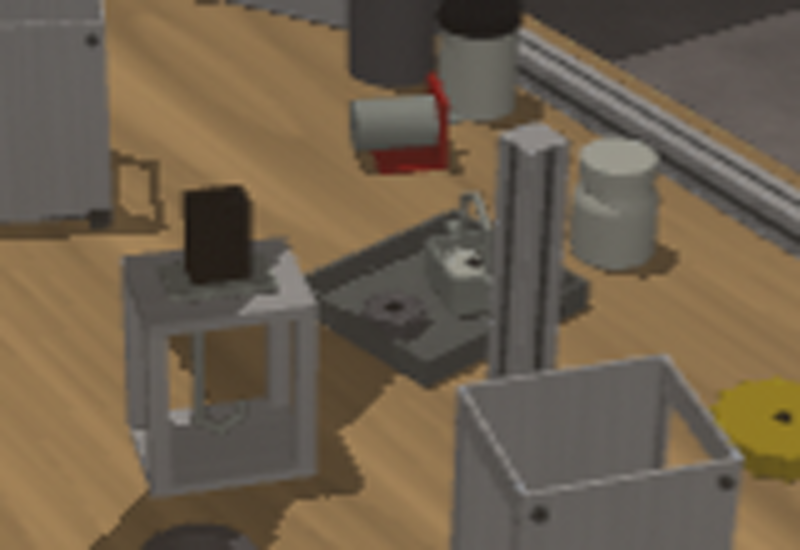

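View pics/topF.png

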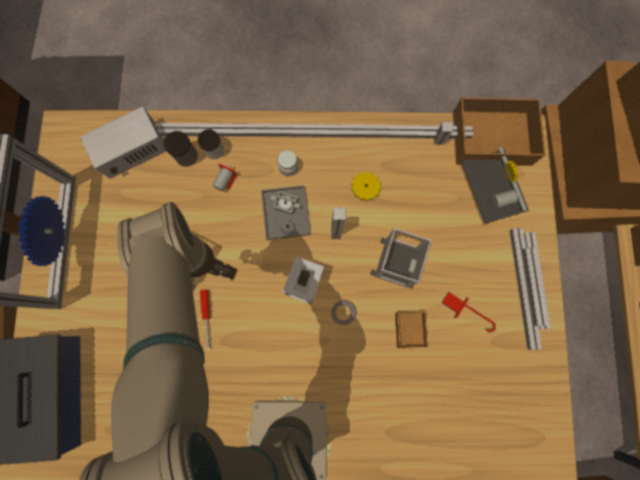

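```bash
python3 - <<'E'
from h import *
print(ctrl.finish_job())
E
```

```text
the job is handed in; nothing more can be done
None
```

I fetched the gear basket from its well with the hook rod, stood it unhooked in the tray, and hung the rod back in its stand. I handed the job in at about 30 s; the hand-in reported no verdict.

**Basket:** the last pictures show it upright and free of the hook in the free part of the tray. By the arm's position it stands about 27 mm to +x of the tray's middle. The network's side-view point was about 9 mm nearer the robot; it reports the middle of the visible surface, and both values are inside the limit.

**Rod:** the handle's image position in the stand is within 0.4 px of where it was at the start. I felt the flange touch the plate before opening the gripper.

**Everything else:** the motor basket's well and the bystanders look unmoved in the pictures. I compared these by eye and did not measure the motor basket again.

**Contacts:** none of the force readings I took showed an unexpected contact. The largest was about 12 N, when the flange was set on the plate.

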